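# Step a test strip by running a fingertip along the flaps

## Robot

A 6-joint arm with a two-finger parallel gripper is mounted at the origin on a cart in front of the work surface, level with it; the furniture and walls round the work are solid. World frame = base frame: x ahead of the robot, y to its left, z up, the work surface at z = 0. Lengths are in m, angles in rad, forces in N, time in s.
With the tool pointing down it reaches from about 0.35 to 0.775 m from the base axis. Payload 7.3 kg.
Tool frame: the origin (TCP) lies on the centre line of the jaws, within the pads' length; the fingertips stand 11 mm ahead of it and the grasp point (between the pads) lies 8 mm behind it; y points along the fingers, z is the direction in which the jaws open and shut, and the axes are right-handed (so a half turn about y gives the same grasp; the last joint's range is limited). The gripper opens to 92 mm and grips with 3 to 60 N. Pads are 19 mm wide; open, the fingers measure 130 mm over their backs; the gripper's body (75 mm by 190 mm) begins 47 mm behind the grasp point.
Start: joints at [-1.317, 0.342, 1.524, -0, 1.275, -0.146], TCP at [0.204, -0.484, 0.238] pointing down, gripper open.
Joint ranges: [-2.53, 2.53], [-0.77, 2.02], [0.04, 2.7], [-1, 4.14], [0.28, 2.66], [-3.11, 3.11]. Speed limits (rad/s): [2.57, 2.57, 3.14, 3.14, 3.14, 3.14].

## Interface

Orientations are given as [roll, pitch, yaw] about the fixed x, y, z axes, in that order (R = Rz(yaw) Ry(pitch) Rx(roll)).
In Python, from cell import robot, cams gives the robot as it stands.
- The arm moves only by the tool apply_moves, never from a script. Its argument "plan" is a list of rows, each a list of 7 numbers: the shift along the tool's x, y, z in m, then the turn, a rotation vector about the tool's x, y, z in degrees, then the gripper command: -1 is fully open, 1 is shut, values between are in proportion. A call has exactly 5 rows; each row is the pose to reach, as a shift and turn from the pose commanded when the call began, along the tool's axes at that moment; what a row does not reach only later rows make up. A row lasts 1/8 s, in which the tool goes at most 62.5 mm and 10.7 degrees, less where a joint would pass 70% of its speed; a pose out of reach is approached as far as the arm can. A call with a gripper value outside its range is refused whole. The fingers move at their own pace and stop on an object; "squeeze" is the grip in N (left out, the last holds). Time passes only in rows, so rows that repeat a pose let the fingers close, or fill a call up. It gives the time, the measured TCP pose, the force and the opening at its end, in the units of the state.
- robot.observe(): the state, without advancing time (a new reading comes with each control period).
- cams.read_camera(name): name is "side" or "top" or "wrist"; returns the picture (400x640x3 uint8, blue, green, red); there is no depth.
- cams.calibration(name): a dict with "fx", "fy", "cx", "cy" (pixels), "dist" ([k1, k2, p1, p2, k3] as OpenCV has them; the pictures are not rectified), "extrinsics" (4x4, takes a point from world to camera coordinates); the wrist camera has in their place "T_tool_cam" (4x4, takes a point from camera to tool coordinates, whose origin is the TCP and whose axes are the tool frame's). Camera axes: x right, y up, looking along -z (the intrinsics and any distortion apply to the point x, -y, -z); pixel columns grow to the right and rows downward; lengths in m; the calibration is good to about 2 mm. A picture is of the moment at which its call begins: read the wrist's pose just before it. calibration takes no time and is no camera call.
- robot.hand_in(): hands the job in, once; it reports no verdict.
The state is a dict: "time": time; "qpos": joint angles; "qvel": joint speeds; "joint_efforts": joint torques, N m; "tool_pos": TCP position; "tool_rot": TCP orientation; "contact_force": force on the tool from outside, world axes, zero at the start; "torque": the same for the moment, N m; "opening": finger opening in m.
Only numpy, scipy, OpenCV 4.12 (cv2) and the standard library are available. Lean on these libraries where they do the work, as an engineer would, in place of code of your own. Each camera call takes 0.05 s, during which the arm holds its last target. There are 200 camera calls.

## Task

Make a stepped exposure on the test-strip printer: run a fingertip along its row of standing flaps from the window marked with one dot to the one with four, gently folding each flap down flat as you reach it. Leave each flap down for a full two seconds before the next one starts to go down, so that the steps come out even. Use only the fingers; pick nothing up, and leave the printer and the things round it where they stand.

Things in the scene. Friction and masses are not known exactly. Their poses are not given: they have to be found in the camera images.
- strip_printer: test-strip printer: flat dark grey case, 150 (x) by 212 (y) by 22 mm high, 0.9 kg, loose on rubber feet. Origin: centre of its underside, z up. Along y lie four windows over a cream paper strip, each with a black flap: first at the +y end, fourth at the -y end, counted by white dots (1 to 4) on the -x rail. Rails and end blocks are 22 mm high; shut flaps lie flush with them.
- flap1 (a joint): angle of the first flap (rad): 0 flat on its window, pi/2 upright; starts at 1.15 to 1.5. A stiff plate 104 (x) by 39 by 3 mm, hinged along its +y edge; the free edge comes down towards the case's -y end. The hinge is slightly stiff: the flap stays where it is left, and about 0.5 N on its free part moves it.
- flap1_pivot (a point): point on the case, on the upper face, above the middle of the first flap's hinge line, at y = 84 mm and z = 22 mm in the case's frame; the next hinge line is 42 mm further towards -y
- flap1_edge (a point): middle of the first flap's free edge, 39 mm from the hinge line; moves with the flap
- flap2 (a joint): angle of the second flap (rad): 0 flat on its window, pi/2 upright; starts at 1.15 to 1.5. A stiff plate 104 (x) by 39 by 3 mm, hinged along its +y edge; the free edge comes down towards the case's -y end. The hinge is slightly stiff: the flap stays where it is left, and about 0.5 N on its free part moves it.
- flap2_pivot (a point): point on the case, on the upper face, above the middle of the second flap's hinge line, at y = 42 mm and z = 22 mm in the case's frame; the next hinge line is 42 mm further towards -y
- flap2_edge (a point): middle of the second flap's free edge, 39 mm from the hinge line; moves with the flap
- flap3 (a joint): angle of the third flap (rad): 0 flat on its window, pi/2 upright; starts at 1.15 to 1.5. A stiff plate 104 (x) by 39 by 3 mm, hinged along its +y edge; the free edge comes down towards the case's -y end. The hinge is slightly stiff: the flap stays where it is left, and about 0.5 N on its free part moves it.
- flap3_pivot (a point): point on the case, on the upper face, above the middle of the third flap's hinge line, at y = 0 mm and z = 22 mm in the case's frame; the next hinge line is 42 mm further towards -y
- flap3_edge (a point): middle of the third flap's free edge, 39 mm from the hinge line; moves with the flap
- flap4 (a joint): angle of the fourth flap (rad): 0 flat on its window, pi/2 upright; starts at 1.15 to 1.5. A stiff plate 104 (x) by 39 by 3 mm, hinged along its +y edge; the free edge comes down towards the case's -y end. The hinge is slightly stiff: the flap stays where it is left, and about 0.5 N on its free part moves it.
- flap4_pivot (a point): point on the case, on the upper face, above the middle of the fourth flap's hinge line, at y = -42 mm and z = 22 mm in the case's frame; the next hinge line is 42 mm further towards -y
- flap4_edge (a point): middle of the fourth flap's free edge, 39 mm from the hinge line; moves with the flap
- film_can: black film can with a grey lid, 35 mm across, 51 mm high, loose, upright behind (+x side of) the case; origin at the centre of its underside
- pigment_tub: clear and orange pigment tub with a black lid, 56 mm across, 52 mm high, loose, upright behind the case; origin at the centre of its underside
- marker_pen: white marker pen with a black cap, 131 mm long, 14 mm thick, loose, lying in front (-x side) of the case; origin under its middle

How it is judged:
On the way, in this order (a step that is already met when the one before it is completed fails the run):
1. the first flap is flat, and the later ones still stand for at least 1.6 s (value of joint flap1 below 0.12 rad and value of joint each of flap2, flap3, flap4 above 0.9 rad), for 1.6 s.
2. the second flap is flat, those before it too, and the later ones still stand for at least 1.6 s (value of joint each of flap1, flap2 below 0.12 rad and value of joint each of flap3, flap4 above 0.9 rad), for 1.6 s.
3. the third flap is flat, those before it too, and the later ones still stand for at least 1.6 s (value of joint each of flap1, flap2, flap3 below 0.12 rad and value of joint flap4 above 0.9 rad), for 1.6 s.
4. the fourth flap is flat, those before it too (value of joint each of flap1, flap2, flap3, flap4 below 0.12 rad), for 0.2 s.
At the end, for the whole second after the job is handed in: all four flaps lie flat (within 0.12 rad, that is 5 mm at the free edge), the printer is level, at rest and within 15 mm of where it stood, and the film can, pigment tub and marker pen are within 15 mm of their places (all of step 4 and linear speed of strip_printer below 0.01 m/s and distance of each of strip_printer, film_can, pigment_tub, marker_pen from where it was at the start of the episode below 0.015 m and angle between strip_printer's own z axis and vertical below 0.04 rad); the robot touches nothing.
It fails at once if a flap is brought down while one before it in the row is not flat ((value of joint flap2 below 0.85 rad and value of joint flap1 above 0.2 rad) or (value of joint flap3 below 0.85 rad and value of joint flap2 above 0.2 rad) or (value of joint flap4 below 0.85 rad and value of joint flap3 above 0.2 rad)).
It fails at once if the strip printer is lifted or tipped, or pushed more than 15 mm from its place (distance of strip_printer from where it was at the start of the episode above 0.015 m or height (world z) of strip_printer above 0.006 m or angle between strip_printer's own z axis and vertical above 0.06 rad).
It fails at once if a part of the robot other than its fingers touches the strip printer (more than 2 N) (contact force between the arm and strip_printer above 2 N).
It fails at once if the fingers press on the strip printer or its flaps with more than 40 N (contact force between the fingers and strip_printer above 40 N).
It fails at once if the film can, the pigment tub or the marker pen is moved by more than 15 mm or lifted (distance of any of film_can, pigment_tub, marker_pen from where it was at the start of the episode above 0.015 m).
It also fails if it takes over 61 s, if anything falls off the work surface, if the arm or the gripper's body presses on something with over 40 N, if the wrist force passes 120 N, or if a joint passes its speed limit or range.

## Working session

There is one attempt and no reset: what is moved stays moved. The work goes in short steps, Python scripts to look and compute and a tool call to move; the robot and the scene stay as the last step left them, time stands still between calls to the robot, and variables do not carry over. Pictures are saved under pics/ and viewed, about 8 in all and at most 12, crops included, and the job is handed in when it is done.

Besides the shell and the picture viewer there is one more tool, called after "Emit:" as name(argument=value, ...), one argument or row to a line, values as JSON. apply_moves: Moves the arm, as the interface text tells. Its arguments: {"type":"object","properties":{"plan":{"type":"array","items":{"type":"array","items":{"type":"number"}}},"squeeze":{"type":"number"}},"required":["plan"]}

```bash
ls; mkdir -p pics; python3 - <<'E'
from cell import robot, cams
import cv2
s=robot.observe(); print({k:s[k] for k in ('time','tool_pos','tool_rot','opening','contact_force')})
for n in ('top','side'):
    cv2.imwrite(f'pics/{n}0.png',cams.read_camera(n)); print(n,cams.calibration(n))
print(cams.calibration('wrist'))
E
```

```text
pics
{'time': 0.0, 'tool_pos': array([ 0.20426179, -0.48321526,  0.23705122]), 'tool_rot': array([-1.57232079e+00,  2.06737760e-04, -2.74180886e+00]), 'opening': 0.09192682724848432, 'contact_force': array([ 0.39364415, -1.3831335 , -0.438666  ])}
top {'fx': 397.0669022999448, 'fy': 397.0669022999448, 'cx': 313.73091618505254, 'cy': 202.79646463902347, 'dist': array([-0.029097,  0.      ,  0.      ,  0.      ,  0.      ]), 'extrinsics': array([[-0.01060597, -0.9995979 , -0.02629747,  0.09593012],
       [ 0.99040134, -0.0141257 ,  0.13749779, -0.53252818],
       [-0.13781397, -0.02458675,  0.99015292, -0.80329357],
       [ 0.        ,  0.        ,  0.        ,  1.        ]])}
side {'fx': 371.35335556027934, 'fy': 371.35335556027934, 'cx': 323.3499096048594, 'cy': 200.37258562580138, 'dist': array([-0.03610614,  0.        ,  0.        ,  0.        ,  0.        ]), 'extrinsics': array([[-0.96722054, -0.25387238,  0.00576548,  0.56173511],
       [ 0.12035853, -0.43832179,  0.89072321, -0.08177926],
       [-0.22360289,  0.86221971,  0.45450954, -0.82604157],
       [ 0.        ,  0.        ,  0.        ,  1.        ]])}
{'fx': 334.845768267632, 'fy': 334.845768267632, 'cx': 313.9633667089071, 'cy': 197.5369078771869, 'dist': array([0.01362938, 0.        , 0.        , 0.        , 0.        ]), 'T_tool_cam': array([[ 2.33297808e-04, -9.65791014e-01, -2.59321544e-01,
        -6.98054225e-02],
       [-5.63325531e-04,  2.59321383e-01, -9.65790921e-01,
        -1.46777253e-01],
       [ 9.99999814e-01,  3.71399351e-04, -4.83555626e-04,
         5.88173426e-05],
       [ 0.00000000e+00,  0.00000000e+00,  0.00000000e+00,
         1.00000000e+00]])}
```

View pics/top0.png

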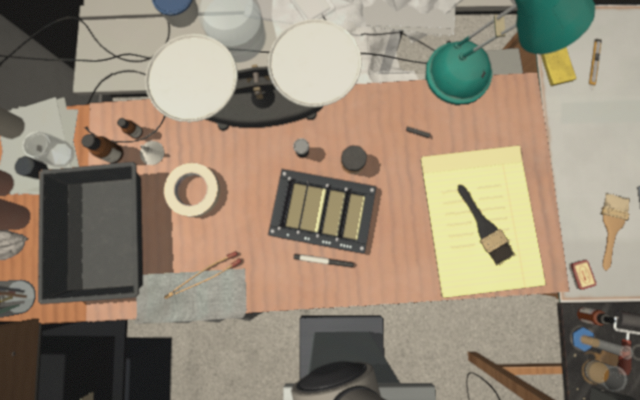

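View pics/side0.png

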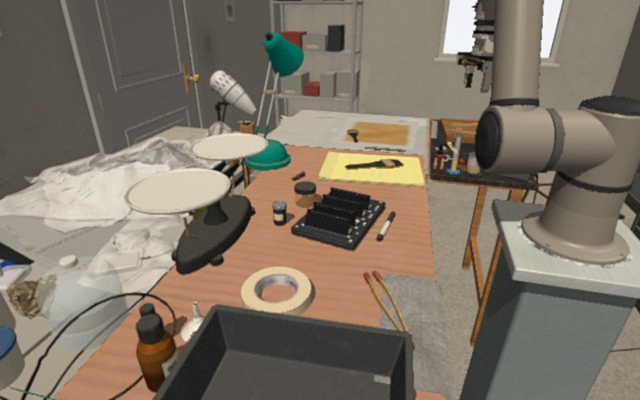

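The top view shows the case with corners near (284,171), (376,186), (370,252) and (270,237). One dot is at the left (+y), and the pen lies in front at (325,260). Next I'll measure the case.

```bash
cat > h.py <<'E'
import numpy as np, cv2
from cell import robot, cams
def ray(n,px,z):
    c=cams.calibration(n);K=np.array([[c['fx'],0,c['cx']],[0,c['fy'],c['cy']],[0,0,1]])
    u=cv2.undistortPoints(np.array(px,float).reshape(-1,1,2),K,c['dist']).reshape(-1,2)
    E=c['extrinsics'];d=np.c_[u[:,0],-u[:,1],-np.ones(len(u))]@E[:3,:3];o=-E[:3,:3].T@E[:3,3]
    return o+d*((z-o[2])/d[:,2])[:,None]
def proj(n,P):
    c=cams.calibration(n);K=np.array([[c['fx'],0,c['cx']],[0,c['fy'],c['cy']],[0,0,1]])
    E=c['extrinsics'];q=np.asarray(P).reshape(-1,3)@E[:3,:3].T+E[:3,3]
    return cv2.projectPoints(q*[1,-1,-1],np.zeros(3),np.zeros(3),K,c['dist'])[0].reshape(-1,2)
E
python3 - <<'E'
from h import *
im=cv2.imread('pics/top0.png')
m=(im.max(2)<85).astype(np.uint8); m[:165]=0;m[256:]=0;m[:,:260]=0;m[:,385:]=0
m=cv2.morphologyEx(m,cv2.MORPH_CLOSE,np.ones((15,15)))
cs=cv2.findContours(m,cv2.RETR_EXTERNAL,cv2.CHAIN_APPROX_NONE)[0]
c=max(cs,key=cv2.contourArea)
h=cv2.convexHull(c)
q=cv2.approxPolyDP(h,6,True).reshape(-1,2).astype(float)
print(q)
w=ray('top',q,.022);print(w.round(4))
# rectangle fit of the hull, cast onto top plane
H=ray('top',h.reshape(-1,2)*1.,.022)[:,:2]
r=cv2.minAreaRect((H*1000).astype(np.float32));print(r)
z=cv2.resize(im[140:280,240:410],None,fx=4.5,fy=4.2,interpolation=cv2.INTER_CUBIC)
s=cams.read_camera('side'); zs=cv2.resize(s[170:260,260:420],None,fx=4.5,fy=4.5,interpolation=cv2.INTER_CUBIC)
cv2.imwrite('pics/z.png',z);cv2.imwrite('pics/zs.png',zs)
E
```

```text
[[364. 165.]
 [375. 191.]
 [363. 252.]
 [273. 234.]
 [286. 171.]]
[[ 0.6176 -0.0209  0.022 ]
 [ 0.5598 -0.043   0.022 ]
 [ 0.4292 -0.0136  0.022 ]
 [ 0.4696  0.1777  0.022 ]
 [ 0.607   0.1497  0.022 ]]
((537.6339721679688, 67.29259490966797), (210.09922790527344, 187.33261108398438), 80.3491439819336)
```

View pics/z.png

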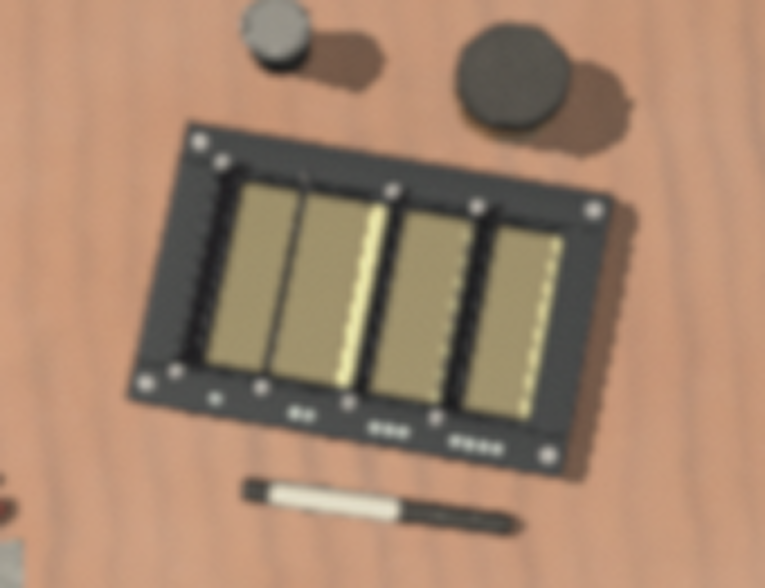

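View pics/zs.png

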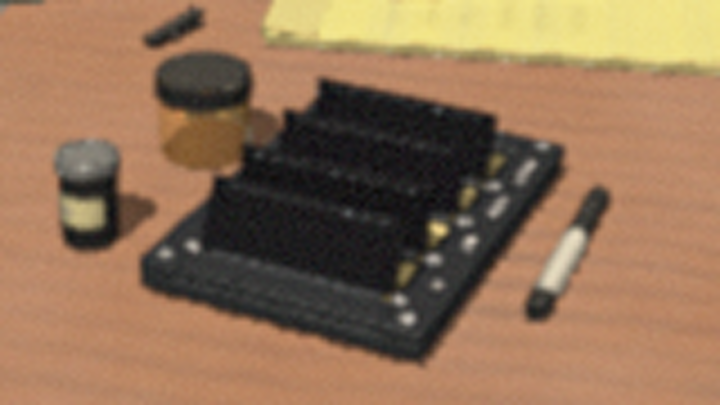

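The crop shows the corner screws at (200,142), (594,210), (547,455) and (146,383), and the -x hinge dots at (176,371), (262,386), (349,402) and (436,417). All four flaps stand.

```bash
python3 - <<'E'
from h import *
f=lambda a:ray('top',np.array(a)/[4.5,4.2]+[240,140]-[.4,.4],.022)[:,:2]
co=f([[190,122],[612,198],[564,470],[128,400]]);sc=f([[200,142],[594,210],[547,455],[146,383]]);d=f([[176,371],[262,386],[349,402],[436,417]]);e=f([[222,161],[392,191],[477,207]])
print('corners',co.round(4),co.mean(0));print('screws',sc.round(4),sc.mean(0))
for a,b in ((co[1],co[0]),(co[2],co[3]),(sc[1],sc[0]),(sc[2],sc[3]),(d[3],d[0]),(e[2],e[0])):
    v=b-a;print(np.linalg.norm(v).round(4),'yaw of +y minus 90:',np.degrees(np.arctan2(-v[0],v[1])).round(2))
for a,b in ((co[3],co[0]),(co[2],co[1]),(sc[3],sc[0]),(sc[2],sc[1]),(d[0],e[0]),(d[2],e[1])):
    v=b-a;print(np.linalg.norm(v).round(4),np.degrees(np.arctan2(v[1],v[0])).round(2))
yaw=np.radians(-12);
C=(co.mean(0)+sc.mean(0))/2
for y in (-11,): 
  R=np.array([[np.cos(np.radians(y)),-np.sin(np.radians(y))],[np.sin(np.radians(y)),np.cos(np.radians(y))]])
  print(((d-C)@R).round(4),((e-C)@R).round(4),((sc-C)@R).round(4))
E
```

```text
corners [[ 0.6125  0.1588]
 [ 0.5691 -0.0446]
 [ 0.4302 -0.0177]
 [ 0.468   0.1884]] [0.51993053 0.07123344]
screws [[ 0.6017  0.154 ]
 [ 0.5629 -0.0358]
 [ 0.4378 -0.0099]
 [ 0.4765  0.1798]] [0.51976093 0.07202405]
0.208 yaw of +y minus 90: -12.03
0.2095 yaw of +y minus 90: -10.39
0.1937 yaw of +y minus 90: -11.55
0.1936 yaw of +y minus 90: -11.54
0.1259 yaw of +y minus 90: -11.41
0.1257 yaw of +y minus 90: -12.0
0.1475 -11.56
0.1415 -10.98
0.1278 -11.67
0.1278 -11.69
0.1112 -11.52
0.1109 -11.46
[[-0.0546  0.085 ]
 [-0.0547  0.0432]
 [-0.0553  0.001 ]
 [-0.0554 -0.0409]] [[ 0.0566  0.084 ]
 [ 0.0555  0.0001]
 [ 0.0545 -0.0417]] [[ 0.0647  0.0964]
 [ 0.0628 -0.0972]
 [-0.065  -0.0957]
 [-0.0631  0.0979]]
```

The case measures right: yaw is -11.55° and the centre is (0.520, 0.072). I'll close the gripper and turn its jaws along case x, so tool x points along case -y. Then I'll sweep each flap down on a 28 mm arc.

```bash
cat >> h.py <<'E'
from scipy.spatial.transform import Rotation as Ro
YAW=np.radians(-11.55);C=np.array([.5198,.0718])
Rt=Ro.from_euler('xyz',[-np.pi/2,0,YAW-np.pi/2])
def case():  # corner of leading fingertip edge in case frame, mm
    s=robot.observe();t=s['tool_pos'];d=Ro.from_euler('z',-YAW).apply([*(t[:2]-C),t[2]])
    print('t',round(s['time'],2),'corner x,y,z mm',((d+[0,-.0095,-.011])*1000).round(1),'F',np.round(s['contact_force'],1),'rot',s['tool_rot'].round(3),'op',round(s['opening'],4))
    return s
def go(x,y,z): # corner target mm -> row
    s=case();T=Ro.from_euler('xyz',s['tool_rot'])
    p=Ro.from_euler('z',YAW).apply(np.array([x,y+9.5,z+11])/1000)+[*C,0]
    print('shift',T.inv().apply(p-s['tool_pos']).round(4),'turn',(T.inv()*Rt).as_rotvec(degrees=True).round(1))
E
python3 -c "
from h import *
go(0,100,160)"
```

```text
t 0.15 corner x,y,z mm [-198.  -616.5  226.2] F [-0.4 -1.   0.1] rot [-1.572  0.    -2.742] op 0.0917
shift [-0.5686  0.0668 -0.4788] turn [  0.1 -55.5  -0. ]
```

Emit:
apply_moves(
  plan=[
    [-0.045,0,-0.038,0,-9,0,1],
    [-0.09,0,-0.076,0,-18,0,1],
    [-0.135,0.005,-0.114,0,-27,0,1],
    [-0.18,0.01,-0.152,0,-36,0,1],
    [-0.225,0.015,-0.19,0,-45,0,1],
  ],
  squeeze=10,
)

```text
time: 0.78
tool_pos: [0.3381, -0.2193, 0.2226]
tool_rot: [-1.57, -0.0, -1.952]
contact_force: [1.7, 0.9, -0.0]
opening: 0.0468
```

```bash
python3 -c "
from h import *
go(0,100,160)"
```

```text
t 0.78 corner x,y,z mm [-119.7 -331.   211.6] F [ 1.7  0.9 -0. ] rot [-1.57  -0.    -1.952] op 0.0468
shift [-0.4455  0.0516  0.0409] turn [ -0.  -10.3   0. ]
```

Emit:
apply_moves(
  plan=[
    [-0.06,0.005,0.005,0,-3,0,1],
    [-0.12,0.01,0.01,0,-6,0,1],
    [-0.18,0.015,0.016,0,-10,0,1],
    [-0.24,0.02,0.022,0,-10,0,1],
    [-0.3,0.03,0.03,0,-10,0,1],
  ],
)

```text
time: 1.4
tool_pos: [0.4791, 0.0477, 0.1928]
tool_rot: [-1.57, -0.0, -1.782]
contact_force: [0.5, -0.5, 0.5]
opening: 0.0011
```

```bash
python3 -c "
from h import *
go(0,100,100)"
```

```text
t 1.4 corner x,y,z mm [-35.  -41.3 181.8] F [ 0.5 -0.5  0.5] rot [-1.57  -0.    -1.782] op 0.0011
shift [-0.1416  0.0818  0.0336] turn [-0.1 -0.5  0. ]
```

Emit:
apply_moves(
  plan=[
    [-0.045,0.01,0.01,0,-0.5,0,1],
    [-0.09,0.02,0.02,0,-0.5,0,1],
    [-0.135,0.035,0.03,0,-0.5,0,1],
    [-0.14,0.06,0.034,0,-0.5,0,1],
    [-0.14,0.082,0.034,0,-0.5,0,1],
  ],
)

```text
time: 2.02
tool_pos: [0.5408, 0.1763, 0.1093]
tool_rot: [-1.572, -0.0, -1.772]
contact_force: [-0.1, -0.5, -0.1]
opening: 0.0006
```

Emit:
apply_moves(
  plan=[
    [0,0,0,0,0,0,1],
    [0,0,0,0,0,0,1],
    [0,0,0,0,0,0,1],
    [0,0,0,0,0,0,1],
    [0,0,0,0,0,0,1],
  ],
)

```text
time: 2.65
tool_pos: [0.541, 0.1754, 0.1111]
tool_rot: [-1.57, 0.0, -1.773]
contact_force: [-0.6, -0.3, -0.3]
opening: 0.0004
```

```bash
python3 - <<'E'
from h import *
go(0,95,50)
a=cams.read_camera('side')[120:270,240:430];cv2.imwrite('pics/s1.png',cv2.resize(a,None,fx=4,fy=4,interpolation=cv2.INTER_CUBIC))
E
```

```text
t 2.65 corner x,y,z mm [1.000e-01 9.620e+01 1.001e+02] F [-0.6 -0.3 -0.3] rot [-1.57   0.    -1.773] op 0.0004
shift [ 0.0012  0.0501 -0.0001] turn [-0.  -0.1 -0. ]
```

View pics/s1.png

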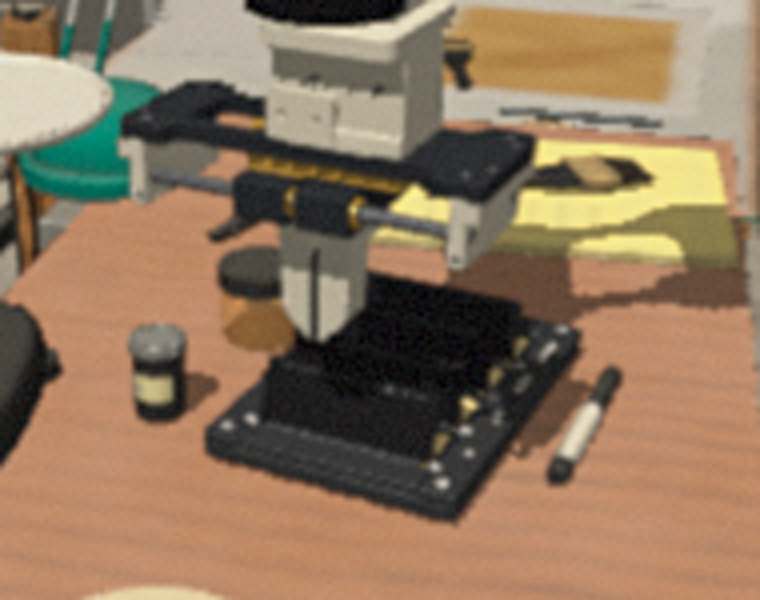

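The fingers are shut, and the tip appears at crop (318,335), which is pixel (319,204). I'll check that against the projected tip position.

```bash
python3 - <<'E'
from h import *
t=robot.observe()['tool_pos'];print(proj('side',t-[0,0,.011]))
for y in(84,42):
  p=Ro.from_euler('z',YAW).apply([[-.052,y/1e3,.022],[.052,y/1e3,.022]])+[*C,0]
  print((proj('side',p)-[240,120])*4)
E
```

```text
[[320.64740135 202.58329252]]
[[428.88753076 465.3268659 ]
 [256.00077121 419.67008491]]
[[458.75328213 428.45103368]
 [291.21983095 386.3355923 ]]
```

Projected and seen tip agree, and so do the hinge lines. Going down behind flap 1.

Emit:
apply_moves(
  plan=[
    [0,0.015,0,0,0,0,1],
    [0,0.03,0,0,0,0,1],
    [0,0.045,0,0,0,0,1],
    [0.001,0.05,0,0,0,0,1],
    [0.001,0.05,0,0,0,0,1],
  ],
)

```text
time: 3.32
tool_pos: [0.5404, 0.1743, 0.0601]
tool_rot: [-1.572, -0.001, -1.773]
contact_force: [0.0, -0.5, 1.0]
opening: 0.0006
```

```bash
python3 -c "
from h import *
go(0,84,50)
for a in range(90,-1,-10):
  print(a,go and (84-28*np.cos(np.radians(a))).round(1),(22+28*np.sin(np.radians(a))).round(1))"
```

```text
t 3.33 corner x,y,z mm [-0.3 95.1 49.1] F [ 0.  -0.5  1. ] rot [-1.572e+00 -1.000e-03 -1.773e+00] op 0.0006
shift [ 0.0111 -0.0009  0.0003] turn [ 0.1 -0.   0. ]
90 84.0 50.0
80 79.1 49.6
70 74.4 48.3
60 70.0 46.2
50 66.0 43.4
40 62.6 40.0
30 59.8 36.0
20 57.7 31.6
10 56.4 26.9
0 56.0 22.0
```

Emit:
apply_moves(
  plan=[
    [0.011,0,0,0,0,0,1],
    [0.016,0.0005,0,0,0,0,1],
    [0.0205,0.0017,0,0,0,0,1],
    [0.025,0.004,0,0,0,0,1],
    [0.029,0.0066,0,0,0,0,1],
  ],
)

```text
time: 3.95
tool_pos: [0.5349, 0.1458, 0.054]
tool_rot: [-1.57, 0.0, -1.773]
contact_force: [-0.0, 0.2, 0.3]
opening: 0.0006
```

Emit:
apply_moves(
  plan=[
    [0.0035,0.0035,0,0,0,0,1],
    [0.006,0.0075,0,0,0,0,1],
    [0.008,0.012,0,0,0,0,1],
    [0.0095,0.0165,0,0,0,0,1],
    [0.01,0.019,0,0,0,0,1],
  ],
)

```text
time: 4.58
tool_pos: [0.5327, 0.1362, 0.0347]
tool_rot: [-1.571, -0.0, -1.773]
contact_force: [-0.3, -0.1, 0.3]
opening: 0.0003
```

```bash
python3 -c "
from h import *
go(0,56,22)"
```

```text
t 4.58 corner x,y,z mm [-0.3 56.2 23.7] F [-0.3 -0.1  0.3] rot [-1.571 -0.    -1.773] op 0.0003
shift [0.0002 0.0017 0.0003] turn [ 0. -0.  0.]
```

Press the last bit down slowly and watch the force.

Emit:
apply_moves(
  plan=[
    [0,0.0005,0,0,0,0,1],
    [0,0.001,0,0,0,0,1],
    [0,0.0015,0,0,0,0,1],
    [0,0.002,0,0,0,0,1],
    [0,0.0022,0,0,0,0,1],
  ],
)

```text
time: 5.2
tool_pos: [0.5329, 0.1363, 0.0332]
tool_rot: [-1.571, -0.0, -1.773]
contact_force: [-2.0, -0.0, 4.5]
opening: 0.0006
```

```bash
python3 - <<'E'
from h import *
case()
a=cams.read_camera('side')[150:260,255:415];cv2.imwrite('pics/s2.png',cv2.resize(a,None,fx=4.8,fy=4.8,interpolation=cv2.INTER_CUBIC))
E
```

```text
t 5.2 corner x,y,z mm [-0.1 56.3 22.2] F [-2.  -0.   4.5] rot [-1.571 -0.    -1.773] op 0.0006
```

View pics/s2.png

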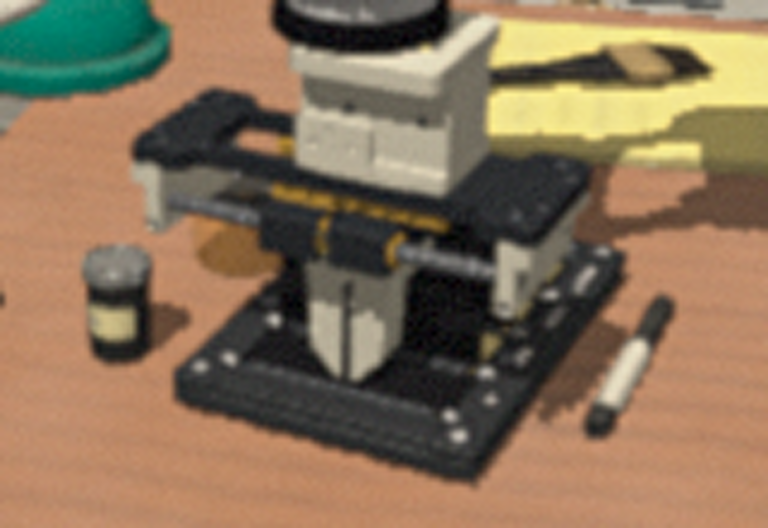

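Flap 1 lies flat at about (340,360) in the crop, with a 4.5 N press, and flaps 2 to 4 still stand. Now lift and hold for two seconds.

Emit:
apply_moves(
  plan=[
    [0,-0.007,0,0,0,0,1],
    [0,-0.014,0,0,0,0,1],
    [0,-0.021,0,0,0,0,1],
    [0,-0.028,0,0,0,0,1],
    [0,-0.028,0,0,0,0,1],
  ],
)

```text
time: 5.88
tool_pos: [0.5333, 0.1363, 0.0616]
tool_rot: [-1.569, 0.0, -1.773]
contact_force: [0.7, 0.6, 0.6]
opening: 0.0009
```

Emit:
apply_moves(
  plan=[
    [0,0,0,0,0,0,1],
    [0,0,0,0,0,0,1],
    [0,0,0,0,0,0,1],
    [0,0,0,0,0,0,1],
    [0,0,0,0,0,0,1],
  ],
)

```text
time: 6.5
tool_pos: [0.5328, 0.1362, 0.0608]
tool_rot: [-1.571, -0.0, -1.773]
contact_force: [0.3, -0.1, 1.5]
opening: 0.0009
```

Emit:
apply_moves(
  plan=[
    [0,0,0,0,0,0,1],
    [0,0,0,0,0,0,1],
    [0,0,0,0,0,0,1],
    [0,0,0,0,0,0,1],
    [0,0,0,0,0,0,1],
  ],
)

```text
time: 7.12
tool_pos: [0.5329, 0.1362, 0.0609]
tool_rot: [-1.571, -0.0, -1.773]
contact_force: [-0.0, -0.4, 0.5]
opening: 0.0006
```

Emit:
apply_moves(
  plan=[
    [0,0,0,0,0,0,1],
    [0,0,0,0,0,0,1],
    [0,0,0,0,0,0,1],
    [0,0,0,0,0,0,1],
    [0,0,0,0,0,0,1],
  ],
)

```text
time: 7.75
tool_pos: [0.5328, 0.1363, 0.0609]
tool_rot: [-1.571, -0.0, -1.773]
contact_force: [-0.2, 1.3, 0.0]
opening: 0.0006
```

```bash
python3 - <<'E'
from h import *
go(0,53,50)
a=cams.read_camera('side')[150:260,255:415];cv2.imwrite('pics/s3.png',cv2.resize(a,None,fx=4.8,fy=4.8,interpolation=cv2.INTER_CUBIC))
E
```

```text
t 7.75 corner x,y,z mm [-0.1 56.3 49.9] F [-0.2  1.3  0. ] rot [-1.571 -0.    -1.773] op 0.0006
shift [ 0.0033 -0.0001  0.0001] turn [-0. -0.  0.]
```

View pics/s3.png

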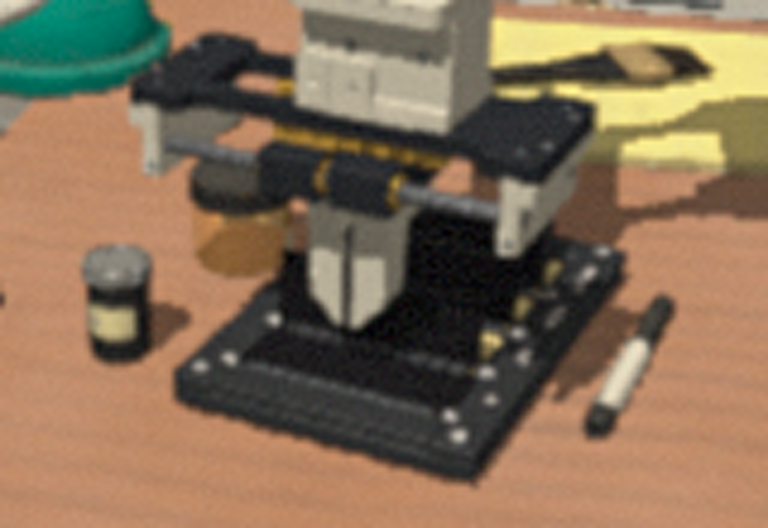

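Flap 1 has stayed flat and the others stand. Flap 2 takes the same arc, starting from corner y = 56.

Emit:
apply_moves(
  plan=[
    [0.013,0,0,0,0,0,1],
    [0.019,0.0005,0,0,0,0,1],
    [0.0235,0.0017,0,0,0,0,1],
    [0.028,0.004,0,0,0,0,1],
    [0.032,0.0066,0,0,0,0,1],
  ],
)

```text
time: 8.43
tool_pos: [0.5264, 0.1046, 0.0541]
tool_rot: [-1.571, -0.0, -1.773]
contact_force: [0.2, 1.4, 0.5]
opening: 0.0008
```

Emit:
apply_moves(
  plan=[
    [0.0035,0.0035,0,0,0,0,1],
    [0.006,0.0075,0,0,0,0,1],
    [0.008,0.012,0,0,0,0,1],
    [0.0095,0.0165,0,0,0,0,1],
    [0.01,0.019,0,0,0,0,1],
  ],
)

```text
time: 9.05
tool_pos: [0.5243, 0.095, 0.0349]
tool_rot: [-1.571, -0.0, -1.773]
contact_force: [-0.2, 0.4, 1.3]
opening: 0.0004
```

Emit:
apply_moves(
  plan=[
    [0,0.0005,0,0,0,0,1],
    [0,0.001,0,0,0,0,1],
    [0,0.0015,0,0,0,0,1],
    [0,0.002,0,0,0,0,1],
    [0,0.0022,0,0,0,0,1],
  ],
)

```text
time: 9.68
tool_pos: [0.5244, 0.0951, 0.0333]
tool_rot: [-1.571, -0.0, -1.773]
contact_force: [-1.6, -0.4, 3.0]
opening: 0.0004
```

```bash
python3 -c "
from h import *
go(0,14,22)"
```

```text
t 9.68 corner x,y,z mm [-0.1 14.3 22.3] F [-1.6 -0.4  3. ] rot [-1.571 -0.    -1.773] op 0.0004
shift [0.0003 0.0003 0.0001] turn [-0. -0.  0.]
```

Flap 2 is pressed with 3 N. Lift, hold, then look.

Emit:
apply_moves(
  plan=[
    [0,-0.007,0,0,0,0,1],
    [0,-0.014,0,0,0,0,1],
    [0,-0.021,0,0,0,0,1],
    [0,-0.028,0,0,0,0,1],
    [0,-0.028,0,0,0,0,1],
  ],
)

```text
time: 10.3
tool_pos: [0.5249, 0.0951, 0.0618]
tool_rot: [-1.569, 0.0, -1.773]
contact_force: [0.3, -0.2, 0.7]
opening: 0.0008
```

Emit:
apply_moves(
  plan=[
    [0,0,0,0,0,0,1],
    [0,0,0,0,0,0,1],
    [0,0,0,0,0,0,1],
    [0,0,0,0,0,0,1],
    [0,0,0,0,0,0,1],
  ],
)

```text
time: 10.92
tool_pos: [0.5244, 0.0951, 0.061]
tool_rot: [-1.571, -0.0, -1.773]
contact_force: [0.2, 0.2, 0.2]
opening: 0.0004
```

Emit:
apply_moves(
  plan=[
    [0,0,0,0,0,0,1],
    [0,0,0,0,0,0,1],
    [0,0,0,0,0,0,1],
    [0,0,0,0,0,0,1],
    [0,0,0,0,0,0,1],
  ],
)

```text
time: 11.55
tool_pos: [0.5244, 0.0951, 0.0611]
tool_rot: [-1.571, -0.0, -1.773]
contact_force: [1.1, -1.5, 0.5]
opening: 0.0006
```

Emit:
apply_moves(
  plan=[
    [0,0,0,0,0,0,1],
    [0,0,0,0,0,0,1],
    [0,0,0,0,0,0,1],
    [0,0,0,0,0,0,1],
    [0,0,0,0,0,0,1],
  ],
)

```text
time: 12.18
tool_pos: [0.5244, 0.0951, 0.0611]
tool_rot: [-1.571, -0.0, -1.773]
contact_force: [0.3, 0.6, -0.2]
opening: 0.0002
```

```bash
python3 - <<'E'
from h import *
go(0,14,50)
a=cams.read_camera('side')[150:260,255:415];cv2.imwrite('pics/s4.png',cv2.resize(a,None,fx=4.8,fy=4.8,interpolation=cv2.INTER_CUBIC))
E
```

```text
t 12.18 corner x,y,z mm [-0.1 14.2 50.1] F [ 0.3  0.6 -0.2] rot [-1.571 -0.    -1.773] op 0.0002
shift [0.0002 0.0001 0.0001] turn [-0. -0.  0.]
```

View pics/s4.png

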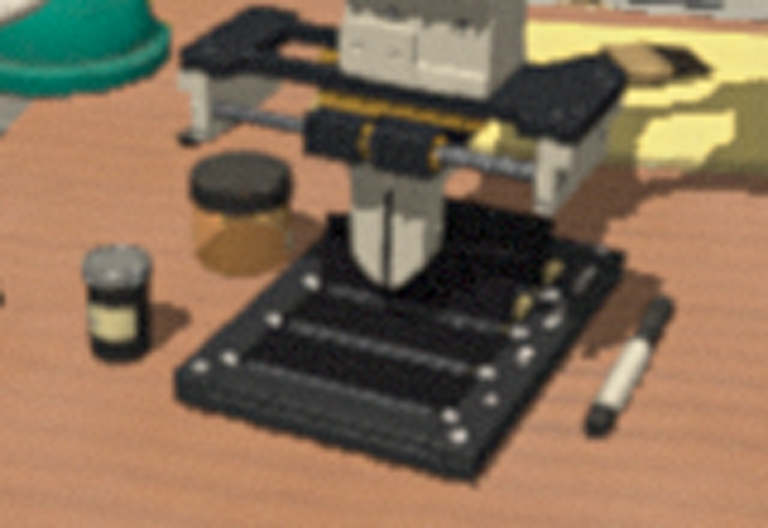

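Flaps 1 and 2 are flat (crop rows 300–400), and 3 and 4 stand. Next is flap 3.

Emit:
apply_moves(
  plan=[
    [0.013,0,0,0,0,0,1],
    [0.019,0.0005,0,0,0,0,1],
    [0.0235,0.0017,0,0,0,0,1],
    [0.028,0.004,0,0,0,0,1],
    [0.032,0.0066,0,0,0,0,1],
  ],
)

```text
time: 12.85
tool_pos: [0.5179, 0.0634, 0.0543]
tool_rot: [-1.571, -0.0, -1.773]
contact_force: [-0.7, 0.3, -1.1]
opening: 0.0007
```

Emit:
apply_moves(
  plan=[
    [0.0035,0.0035,0,0,0,0,1],
    [0.006,0.0075,0,0,0,0,1],
    [0.008,0.012,0,0,0,0,1],
    [0.0095,0.0165,0,0,0,0,1],
    [0.01,0.019,0,0,0,0,1],
  ],
)

```text
time: 13.48
tool_pos: [0.5159, 0.0539, 0.0351]
tool_rot: [-1.571, -0.0, -1.773]
contact_force: [0.4, 0.3, 0.1]
opening: 0.0003
```

Emit:
apply_moves(
  plan=[
    [0,0.0005,0,0,0,0,1],
    [0,0.001,0,0,0,0,1],
    [0,0.0015,0,0,0,0,1],
    [0,0.002,0,0,0,0,1],
    [0,0.0022,0,0,0,0,1],
  ],
)

```text
time: 14.1
tool_pos: [0.516, 0.054, 0.0333]
tool_rot: [-1.571, -0.0, -1.773]
contact_force: [-0.1, 0.5, 0.7]
opening: 0.0003
```

```bash
python3 -c "
from h import *
go(0,-28,22)"
```

```text
t 14.1 corner x,y,z mm [ -0.2 -27.7  22.3] F [-0.1  0.5  0.7] rot [-1.571 -0.    -1.773] op 0.0003
shift [0.0003 0.0003 0.0002] turn [-0. -0.  0.]
```

The force is only 0.7 N, so I'll press another 0.6 mm, then lift and hold.

Emit:
apply_moves(
  plan=[
    [0,0.0003,0,0,0,0,1],
    [0,0.0006,0,0,0,0,1],
    [0,0.0006,0,0,0,0,1],
    [0,0.0006,0,0,0,0,1],
    [0,0.0006,0,0,0,0,1],
  ],
)

```text
time: 14.72
tool_pos: [0.516, 0.054, 0.0332]
tool_rot: [-1.57, -0.0, -1.773]
contact_force: [-2.1, -1.1, 5.7]
opening: 0.0005
```

Emit:
apply_moves(
  plan=[
    [0,-0.007,0,0,0,0,1],
    [0,-0.014,0,0,0,0,1],
    [0,-0.021,0,0,0,0,1],
    [0,-0.0285,0,0,0,0,1],
    [0,-0.0285,0,0,0,0,1],
  ],
)

```text
time: 15.35
tool_pos: [0.5164, 0.054, 0.0619]
tool_rot: [-1.569, 0.0, -1.773]
contact_force: [1.0, -0.0, -0.3]
opening: 0.0005
```

Emit:
apply_moves(
  plan=[
    [0,0,0,0,0,0,1],
    [0,0,0,0,0,0,1],
    [0,0,0,0,0,0,1],
    [0,0,0,0,0,0,1],
    [0,0,0,0,0,0,1],
  ],
)

```text
time: 15.98
tool_pos: [0.5159, 0.0539, 0.0611]
tool_rot: [-1.571, -0.0, -1.773]
contact_force: [0.7, 0.6, -0.3]
opening: 0.0005
```

Emit:
apply_moves(
  plan=[
    [0,0,0,0,0,0,1],
    [0,0,0,0,0,0,1],
    [0,0,0,0,0,0,1],
    [0,0,0,0,0,0,1],
    [0,0,0,0,0,0,1],
  ],
)

```text
time: 16.6
tool_pos: [0.516, 0.054, 0.0612]
tool_rot: [-1.571, -0.0, -1.773]
contact_force: [0.1, -0.3, 0.4]
opening: 0.0005
```

Emit:
apply_moves(
  plan=[
    [0,0,0,0,0,0,1],
    [0,0,0,0,0,0,1],
    [0,0,0,0,0,0,1],
    [0,0,0,0,0,0,1],
    [0,0,0,0,0,0,1],
  ],
)

```text
time: 17.23
tool_pos: [0.516, 0.054, 0.0612]
tool_rot: [-1.571, -0.0, -1.773]
contact_force: [0.1, 0.0, -0.7]
opening: 0.0008
```

```bash
python3 - <<'E'
from h import *
go(0,-28,50)
a=cams.read_camera('side')[150:260,255:415];cv2.imwrite('pics/s5.png',cv2.resize(a,None,fx=4.8,fy=4.8,interpolation=cv2.INTER_CUBIC))
E
```

```text
t 17.23 corner x,y,z mm [ -0.2 -27.8  50.2] F [ 0.1  0.  -0.7] rot [-1.571 -0.    -1.773] op 0.0008
shift [0.0002 0.0002 0.0002] turn [-0. -0.  0.]
```

View pics/s5.png

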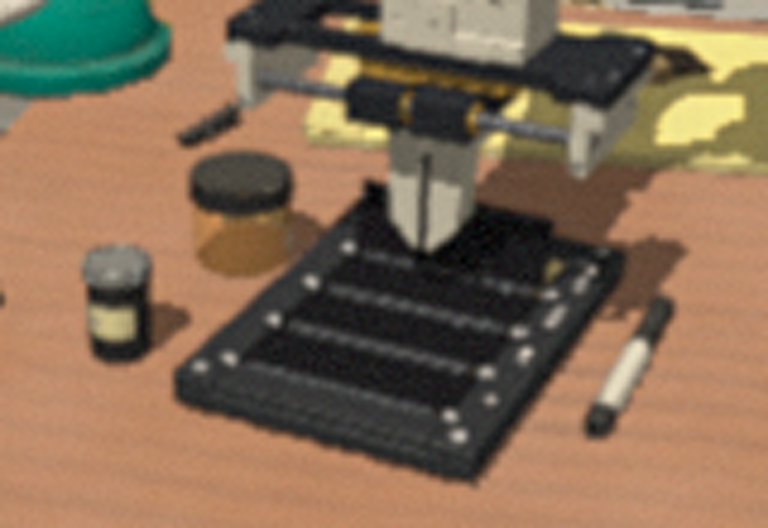

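Three flaps are flat and flap 4 stands, so it goes next.

Emit:
apply_moves(
  plan=[
    [0.013,0,0,0,0,0,1],
    [0.019,0.0005,0,0,0,0,1],
    [0.0235,0.0017,0,0,0,0,1],
    [0.028,0.004,0,0,0,0,1],
    [0.032,0.0066,0,0,0,0,1],
  ],
)

```text
time: 17.9
tool_pos: [0.5095, 0.0223, 0.0545]
tool_rot: [-1.571, -0.0, -1.773]
contact_force: [0.9, 1.1, 0.7]
opening: 0.0003
```

Emit:
apply_moves(
  plan=[
    [0.0035,0.0035,0,0,0,0,1],
    [0.006,0.0075,0,0,0,0,1],
    [0.008,0.012,0,0,0,0,1],
    [0.0095,0.0165,0,0,0,0,1],
    [0.01,0.019,0,0,0,0,1],
  ],
)

```text
time: 18.52
tool_pos: [0.5074, 0.0128, 0.0352]
tool_rot: [-1.571, -0.0, -1.773]
contact_force: [0.6, 0.2, 0.1]
opening: 0.0004
```

Emit:
apply_moves(
  plan=[
    [0,0.0006,0,0,0,0,1],
    [0,0.0012,0,0,0,0,1],
    [0,0.0018,0,0,0,0,1],
    [0,0.0024,0,0,0,0,1],
    [0,0.0026,0,0,0,0,1],
  ],
)

```text
time: 19.15
tool_pos: [0.5076, 0.0128, 0.0332]
tool_rot: [-1.571, -0.0, -1.773]
contact_force: [-1.3, 0.6, 3.7]
opening: 0.0006
```

```bash
python3 -c "
from h import *
go(0,-70,22)"
```

```text
t 19.15 corner x,y,z mm [ -0.2 -69.7  22.2] F [-1.3  0.6  3.7] rot [-1.571 -0.    -1.773] op 0.0006
shift [0.0003 0.0002 0.0002] turn [-0. -0.  0.]
```

Pressed with 3.7 N. Lift well clear and check.

Emit:
apply_moves(
  plan=[
    [0,0,0,0,0,0,1],
    [0,-0.01,0,0,0,0,1],
    [0,-0.03,0,0,0,0,1],
    [0,-0.055,0,0,0,0,1],
    [0,-0.08,0,0,0,0,1],
  ],
)

```text
time: 19.77
tool_pos: [0.5075, 0.0128, 0.1142]
tool_rot: [-1.57, -0.0, -1.773]
contact_force: [0.2, 0.1, 0.0]
opening: 0.0002
```

Emit:
apply_moves(
  plan=[
    [0,-0.02,0,0,0,0,1],
    [0.02,-0.04,0,0,0,0,1],
    [0.05,-0.05,0,0,0,0,1],
    [0.08,-0.05,0,0,0,0,1],
    [0.08,-0.05,0,0,0,0,1],
  ],
)

```text
time: 20.4
tool_pos: [0.4913, -0.0669, 0.1636]
tool_rot: [-1.57, -0.0, -1.776]
contact_force: [0.4, 0.1, 1.2]
opening: 0.0006
```

Emit:
apply_moves(
  plan=[
    [0,0,0,0,0,0,1],
    [0,0,0,0,0,0,1],
    [0,0,0,0,0,0,1],
    [0,0,0,0,0,0,1],
    [0,0,0,0,0,0,1],
  ],
)

```text
time: 21.02
tool_pos: [0.4915, -0.0653, 0.163]
tool_rot: [-1.571, -0.0, -1.773]
contact_force: [-0.2, -0.4, -0.1]
opening: 0.0007
```

```bash
python3 - <<'E'
from h import *
case()
a=cams.read_camera('side')[150:260,255:415];cv2.imwrite('pics/s6.png',cv2.resize(a,None,fx=4.8,fy=4.8,interpolation=cv2.INTER_CUBIC))
E
```

```text
t 21.02 corner x,y,z mm [  -0.3 -149.5  152. ] F [-0.2 -0.4 -0.1] rot [-1.571 -0.    -1.773] op 0.0007
```

View pics/s6.png

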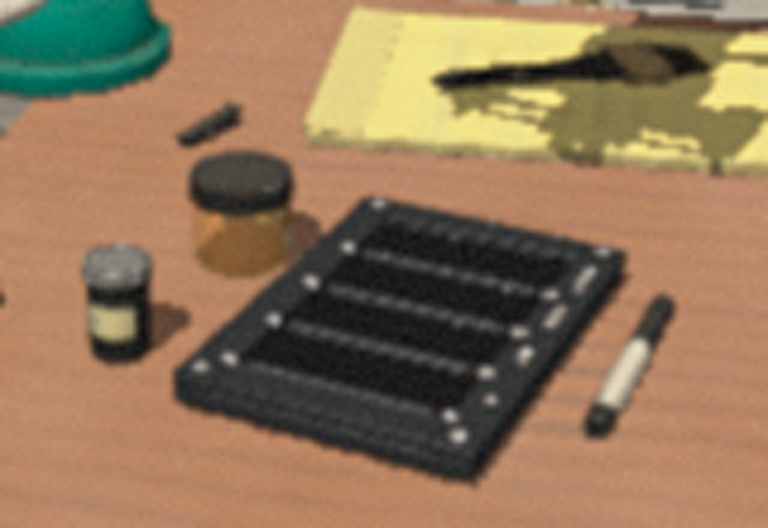

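All four flaps are flat, nothing has moved, and the arm is clear.

```bash
python3 -c "
from cell import robot
print(robot.hand_in())"
```

```text
the job is handed in; nothing more can be done
None
```

I folded the four flaps down in order, one dot to four, with the closed fingertips, and handed the job in at about 21 s of the 61 s allowed. No verdict came back.

- **Timing:** each flap lay flat for about 2.5 s before I moved to the next.
- **Force:** the highest force I read while pressing was about 6 N, against the 40 N limit. Flap 3 read only 0.7 N at first, so I pressed it another 0.6 mm.
- **Final check:** the last side picture shows all four flaps lying flush. By eye, the printer, film can, pigment tub and pen are where they stood. The arm was clear, with the fingertips about 150 mm above the work surface.
- **Not measured:** I judged the final flap angles and the positions of the objects by eye from that picture. No check failed or disagreed.

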